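# Set the breaker stop gauge to its index

## Task

Set the aluminium stop gauge for the next breaker: turn the bar knob on it until the tip of its sliding pointer lines up with the tip of the pointed index tab across the scale (not with the square end clamp, which has no point), then let go. Move the pointer only by the knob, not by touching it, and leave the knob of the white test box as it is.

Things in the scene. Friction and masses are not known exactly. Their poses are not given: they have to be found in the camera images.
- knob_grip (a point): Grey bar knob on the fixed aluminium gauge plate (210 x 290 x 12 mm). Point on its vertical axis at grip height, 57 mm above the bench. Bar 48 mm long (point x, at first pointing roughly away from the robot), 14 thick (y), 32 tall (9 mm of it above the point). All else within 70 mm of the axis is under 37 mm high. Friction 0.06 N m; stays where left, turns 1.65 rad each way from mid-travel.
- pointer: Dark steel block, 16 x 24 x 12 mm, with a 22 mm cone tip pointing away from the robot over a white ticked scale beyond the knob. Origin under the tip, 12 mm above the bench. The knob drives it 45 mm per radian, no backlash: anticlockwise from above moves it along its own +y (left seen from the robot), clockwise to -y. Starts near mid-scale; a turn of 0.55 to 1.4 rad, either way, is needed.
- index_tab: Fixed dark steel tab, 26 x 24 x 12 mm, with a 22 mm cone tip pointing to the robot across the scale. Origin under the tip, 12 mm above the bench, 8 mm beyond the line of the pointer's tip; y along the scale as the pointer's: aligned when the pointer has y = 0 in this frame. 36 to 52 mm left or right of mid-scale; the square end clamp, alike but without a point, is on the other side.
- test_knob_end (a point): End of the bar of a like grey knob on the white test box, not to be turned: 24 mm off that knob's vertical axis, 57 mm above the bench; x along the bar, away from the axis. The box is fixed, 150 x 160 x 28 mm, with three round lamps and five jacks on top, on the other side of the robot's middle line from the gauge.

How it is judged:
At the end, for the whole second after the job is handed in: The pointer's tip stands still within 10 mm, along the scale, of the index tab's tip (y of pointer in the frame of index_tab between -0.01 and 0.01 m and linear speed of pointer below 0.01 m/s); the robot touches nothing.
It fails at once if the robot pushes on the pointer itself (over 2 N) (contact force between any of the arm, the fingers and pointer above 2 N).
It fails at once if the test box's knob is turned by more than about 0.2 rad (the end of its bar by 5 mm) (distance of test_knob_end from where it was at the start of the episode above 0.005 m).
It also fails if it takes over 40 s, if anything falls off the work surface, if the arm or the gripper's body presses on something with over 40 N, if the wrist force passes 120 N, or if a joint passes its speed limit or range.

## Robot

A 6-joint arm with a two-finger parallel gripper is mounted at the origin on the work surface. World frame = base frame: x ahead of the robot, y to its left, z up, the work surface at z = 0. Lengths are in m, angles in rad, forces in N, time in s.
With the tool pointing down it reaches from about 0.35 to 0.925 m from the base axis. Payload 6.4 kg.
Tool frame: the origin (TCP) lies midway between the tips of the shut fingers; the grasp point (between the pads) lies 19 mm behind it; z points along the fingers, y is the line along which they close (so a half turn about z gives the same grasp; the last joint's range is limited). The gripper opens to 85 mm and grips with 20 to 120 N. Pads are 22 mm wide; open, the fingers measure 114 mm over their backs; the gripper's body (76 mm by 85 mm) begins 54 mm behind the grasp point. The pads swing forward as they close: fully open they stand 13 mm farther back than shut.
Start: joints at [-1.389, 0.245, 1.558, -0, 1.339, -0.174], TCP at [0.226, -0.609, 0.201] pointing down, gripper open.
Joint ranges: [-3.13, 3.13], [-1.02, 2.26], [0.13, 2.54], [-0.95, 4.09], [0.21, 2.88], [-2.74, 2.74]. Speed limits (rad/s): [2.57, 2.57, 3.14, 3.14, 3.14, 3.14].

## Interface

Orientations are given as a unit quaternion [w, x, y, z].
In Python, from plant import robot, get_image gives the robot as it stands.
- The arm moves only by the tool send_rows, never from a script. Its argument "plan" is a list of rows, each a list of 7 numbers: the shift along the tool's x, y, z in cm, then the turn, a rotation vector about the tool's x, y, z in rad, then the opening, from -1 (shut) to 1 (fully open). In form: [[dx, dy, dz, wx, wy, wz, hand], ...]. A call has exactly 10 rows; each row shifts and turns the commanded pose from where the row before left it, along the tool's axes as they then stand; what a row does not reach is not made up. A row lasts 1/12 s, in which the tool goes at most 41.7 mm and 7.16 degrees, less where a joint would pass 70% of its speed; a pose out of reach is approached as far as the arm can. A call with a gripper value outside its range is refused whole. The fingers move at their own pace and stop on an object; the grip force is fixed at half the most. Time passes only in rows, so rows that do not move let the fingers close, or fill a call up. It gives the time, the measured TCP pose, the force, the opening and the grip force at its end, in the units of the state.
- robot.sense(): the state, without advancing time (a new reading comes with each control period).
- get_image(name): name is "side" or "top" or "wrist"; returns a dict with "color" (480x640x3 uint8, red, green, blue), "intrinsics" (3x3 intrinsics, pixels), "extrinsics" (4x4, takes a point from world to camera coordinates). Camera axes: x right, y down, z forward; pixel columns grow to the right and rows downward; lengths in m; the calibration is good to about 2 mm. A picture is of the moment at which its call begins. There is no depth.
- robot.job_done(): hands the job in; it is judged then, once.
The state is a dict: "clock": time; "qpos": joint angles; "dq": joint speeds; "tau": joint torques, N m; "tcp_pos": TCP position; "eef_rot": TCP orientation; "ft_force": force on the tool from outside, world axes, zero at the start; "torque": the same for the moment, N m; "grip_width": opening from 0.0 (shut) to 1.0 (fully open); "grasp_force": force on a finger pad.
Only numpy, scipy, OpenCV 4.12 (cv2) and the standard library are available. Lean on these libraries where they do the work, as an engineer would, in place of code of your own. Each camera call takes 0.05 s, during which the arm holds its last target. There are 200 camera calls.

## Working session

There is one attempt and no reset: what is moved stays moved. The work goes in short steps, Python scripts to look and compute and a tool call to move; the robot and the scene stay as the last step left them, time stands still between calls to the robot, and variables do not carry over. Pictures are saved under pics/ and viewed, at most 10 in all, crops included, and the job is handed in when it is done.

Besides the shell and the picture viewer there is one more tool, called after ">>>" by a JSON object that holds its "api" and its "payload", one argument or row to a line. send_rows: Moves the arm, as the interface text tells. Its arguments: {"type":"object","properties":{"plan":{"type":"array"}},"required":["plan"]}

```bash
mkdir -p pics; cat > h.py <<'E'
import numpy as np, cv2
from plant import robot, get_image
def grab(n,tag):
    d=get_image(n); cv2.imwrite(f'pics/{tag}.png',d['color'][:,:,::-1]); np.savez(f'pics/{tag}.npz',**d); return d
def ld(tag): return dict(np.load(f'pics/{tag}.npz'))
def ray(d,u,v):
    E=np.array(d['extrinsics']);K=np.array(d['intrinsics']);R=E[:3,:3];o=-R.T@E[:3,3]
    return o,R.T@np.linalg.solve(K,[u,v,1.])
def plane(d,u,v,z):
    o,r=ray(d,u,v); return o+r*(z-o[2])/r[2]
def tri(*obs):
    A=np.zeros((3,3));b=np.zeros(3)
    for d,u,v in obs:
        o,r=ray(d,u,v); r/=np.linalg.norm(r);P=np.eye(3)-np.outer(r,r);A+=P;b+=P@o
    return np.linalg.solve(A,b)
def proj(d,p):
    q=np.array(d['extrinsics'])@np.r_[p,1]; q=np.array(d['intrinsics'])@q[:3]; return q[:2]/q[2]
E
python3 -c "
from h import *
for n in ['top','side','wrist']: grab(n,n+'0')
print(robot.sense())"
```

```text
{'clock': 0.15, 'qpos': array([-1.38912252e+00,  2.45651586e-01,  1.55873080e+00,  2.93034531e-06,
        1.33869605e+00, -1.74136087e-01]), 'dq': array([-0.00100914, -0.00282185, -0.0068369 , -0.00043383, -0.00144898,
        0.00073227]), 'tau': array([ 6.83809631e-04, -4.29983604e+01, -3.26552474e+01, -1.58457151e-04,
        3.51792100e-03,  9.85679037e-06]), 'tcp_pos': array([ 0.22632574, -0.6088255 ,  0.20013653]), 'eef_rot': array([-7.42892856e-04,  9.84216398e-01,  1.76967594e-01, -1.37422704e-06]), 'ft_force': array([-0.43843762,  0.34749752, -0.584482  ]), 'torque': array([-0.02879855, -0.02203268, -0.00886696]), 'grasp_force': 0.0, 'grip_width': 0.994895738141606}
```

View pics/top0.png

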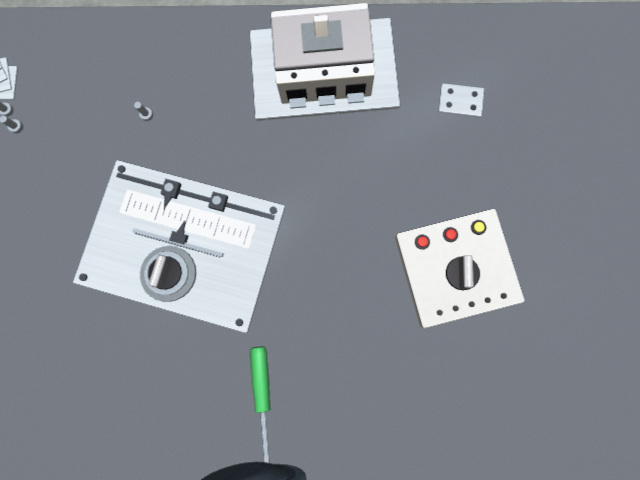

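View pics/side0.png

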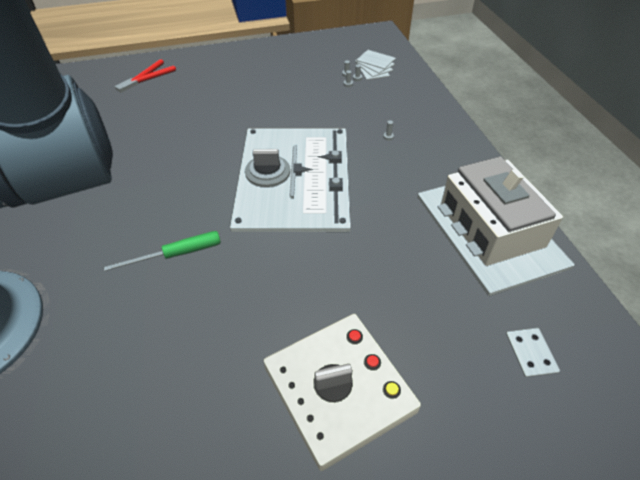

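The top view shows the gauge on the left, with the knob near (157,271), the pointer near (180,235), the tab near (170,188) with its tip towards the robot, and the square clamp near (217,201). The test box is on the right, near (463,272). The side view shows the same gauge with its knob near (266,160). I'll enlarge the gauge in both views.

```bash
python3 -c "
from h import *
a=ld('top0')['color'][160:310,90:270,::-1]; b=ld('side0')['color'][120:210,230:360,::-1]
a=cv2.resize(a,None,fx=4,fy=4,interpolation=2);cv2.imwrite('pics/c1.png',a)
b=cv2.resize(b,None,fx=6,fy=6,interpolation=2);cv2.imwrite('pics/c2.png',b)
for n in ['top0','side0','wrist0']:
  d=ld(n); print(n, ray(d,320,240)[0], d['intrinsics'][0])
"
```

```text
top0 [ 0.43664468 -0.04614916  0.76939615] [484.05729729   0.         324.95320697]
side0 [ 0.41991278 -0.49581675  0.6254968 ] [479.62311502   0.         318.76048328]
wrist0 [ 0.30272263 -0.58039626  0.37222101] [349.49707252   0.         321.99032682]
```

View pics/c1.png

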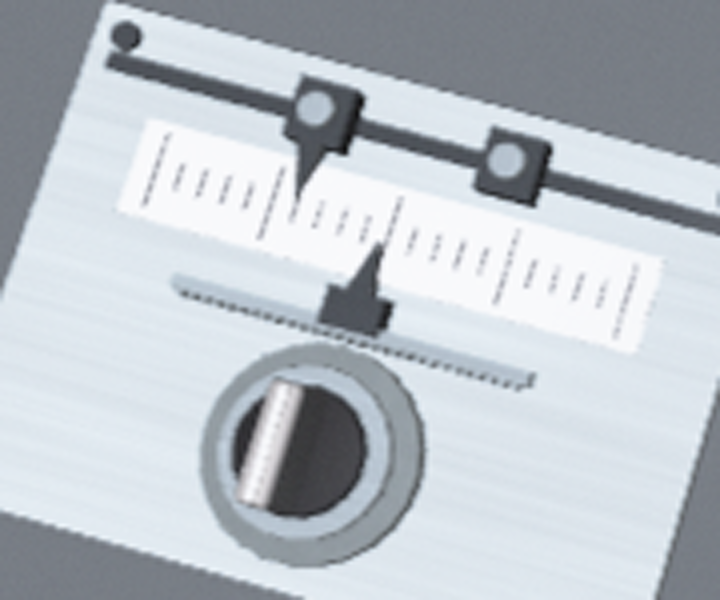

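View pics/c2.png

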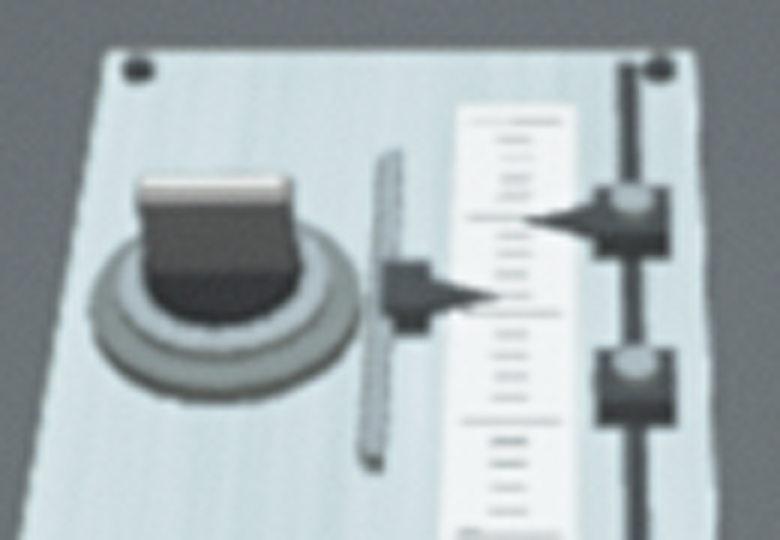

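In the crops, top-view full pixels first:
- **Tab tip:** about (164.8,210) top, (317.5,156.8) side.
- **Pointer tip:** about (184.5,220.8) top, (313.3,169.5) side.
- **Knob bar top ends:** far (162,255.3) and near (153.3,286) top; far (278.5,151.7) and near (253,151.7) side.

```bash
python3 -c "
from h import *
np.set_printoptions(precision=4,suppress=True)
t=ld('top0');s=ld('side0')
T=tri((t,164.8,210),(s,317.5,156.8));P=tri((t,184.5,220.8),(s,313.3,169.5))
F=tri((t,162,255.3),(s,278.5,151.7));N=tri((t,153.3,286),(s,253,151.7))
print(T,P,F,N)
for z in(.018,.024):print(plane(t,164.8,210,z),plane(t,184.5,220.8,z),plane(s,317.5,156.8,z),plane(s,313.3,169.5,z))
c=(F+N)/2;a=F-N;print('c',c,np.linalg.norm(a),np.arctan2(a[1],a[0]))
print([plane(t,*p,.066) for p in((162,255.3),(153.3,286))],[plane(s,*p,.066) for p in((278.5,151.7),(253,151.7))])
# scale direction: slot line ends from top, plate edge
e=plane(t,117+0,175,.012)-plane(t,273,216,.012);print('scale ang',np.arctan2(e[1],e[0])-np.pi/2)
e=plane(t,118,163.5,.012)-plane(t,283.5,207,.012);print('edge',np.arctan2(e[1],e[0])-np.pi/2,np.linalg.norm(e))
r=robot.sense();print(t['extrinsics'])
import scipy.spatial.transform as q
w=r['eef_rot'];print(q.Rotation.from_quat([*w[1:],w[0]]).as_matrix(), r['tcp_pos'])
"
```

```text
[0.6033 0.2298 0.0197] [0.5865 0.198  0.0169] [0.525  0.215  0.0603] [0.4789 0.2241 0.063 ]
[0.6022 0.2305 0.018 ] [0.5847 0.1978 0.018 ] [0.6054 0.232  0.018 ] [0.5878 0.197  0.018 ]
[0.6009 0.2283 0.024 ] [0.5835 0.1958 0.024 ] [0.6035 0.2248 0.024 ] [0.5861 0.1901 0.024 ]
c [0.5019 0.2195 0.0617] 0.047036800402179085 -0.19579446948553128
[array([0.5232, 0.2129, 0.066 ]), array([0.4779, 0.223 , 0.066 ])] [array([0.5249, 0.2078, 0.066 ]), array([0.4794, 0.2203, 0.066 ])]
scale ang -0.2567452648544668
edge -0.258296621330137 0.2835148011734439
[[ 0.0082 -0.9997 -0.025  -0.0305]
 [-0.9881 -0.0043 -0.1538  0.5496]
 [ 0.1537  0.026  -0.9878  0.6941]
 [ 0.      0.      0.      1.    ]]
[[ 0.9374  0.3483 -0.0003]
 [ 0.3483 -0.9374  0.0015]
 [ 0.0003 -0.0015 -1.    ]] [ 0.2263 -0.6088  0.2001]
```

>>> {"api": "send_rows", "payload": {
  "plan": [
    [0, 0, 0, 0, 0, 0.115, 1],
    [0, 0, 0, 0, 0, 0.115, 1],
    [0, 0, 0, 0, 0, 0.115, 1],
    [0, 0, 0, 0, 0, 0.115, 1],
    [0, 0, 0, 0, 0, 0.115, 1],
    [0.36, -3.47, 0, 0, 0, 0, 1],
    [0.36, -3.47, 0, 0, 0, 0, 1],
    [0.36, -3.47, 0, 0, 0, 0, 1],
    [0.36, -3.47, 0, 0, 0, 0, 1],
    [0.36, -3.47, 0, 0, 0, 0, 1]
  ]
}}

```text
clock: 0.98
tcp_pos: [0.2819, -0.4421, 0.2005]
eef_rot: [-0.0, 0.994, -0.11, -0.0]
ft_force: [0.5, -0.1, 0.6]
grip_width: 1.003
grasp_force: 0.0
```

>>> {"api": "send_rows", "payload": {
  "plan": [
    [0.36, -3.47, 0, 0, 0, 0, 1],
    [0.36, -3.47, 0, 0, 0, 0, 1],
    [0.36, -3.47, 0, 0, 0, 0, 1],
    [0.36, -3.47, 0, 0, 0, 0, 1],
    [0.36, -3.47, 0, 0, 0, 0, 1],
    [0.36, -3.47, 0, 0, 0, 0, 1],
    [0.36, -3.47, 0, 0, 0, 0, 1],
    [0.36, -3.47, 0, 0, 0, 0, 1],
    [0.36, -3.47, 0, 0, 0, 0, 1],
    [0.36, -3.47, 0, 0, 0, 0, 1]
  ]
}}

```text
clock: 1.82
tcp_pos: [0.3924, -0.1113, 0.201]
eef_rot: [0.0, 0.994, -0.11, 0.0]
ft_force: [1.0, -0.3, 0.4]
grip_width: 1.004
grasp_force: 0.0
```

>>> {"api": "send_rows", "payload": {
  "plan": [
    [0.36, -3.47, 0, 0, 0, 0, 1],
    [0.36, -3.47, 0, 0, 0, 0, 1],
    [0.36, -3.47, 0, 0, 0, 0, 1],
    [0.36, -3.47, 0, 0, 0, 0, 1],
    [0.36, -3.47, 0, 0, 0, 0, 1],
    [0.36, -3.47, 0, 0, 0, 0, 1],
    [0.36, -3.47, 0, 0, 0, 0, 1],
    [0.36, -3.47, 0, 0, 0, 0, 1],
    [0.36, -3.47, 0, 0, 0, 0, 1],
    [0.36, -3.47, 0, 0, 0, 0, 1]
  ]
}}

```text
clock: 2.65
tcp_pos: [0.5029, 0.2197, 0.2007]
eef_rot: [0.0, 0.994, -0.109, -0.0]
ft_force: [1.0, -0.9, 0.9]
grip_width: 1.001
grasp_force: 0.0
```

```bash
python3 -c "
from h import *
grab('wrist','w1')"
```

```text
(no output)
```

View pics/w1.png

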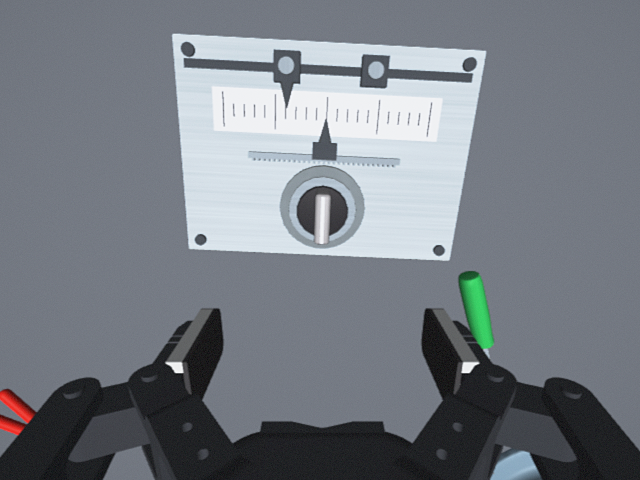

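The wrist view shows the bar top from about (323.5,195) to (321,243), nearly upright in the picture. The pointer tip is at (326,121) and the tab tip at (287,108).

```bash
python3 -c "
from h import *
np.set_printoptions(precision=4,suppress=True)
t=ld('top0');s=ld('side0');w=ld('w1')
for z in (.060,.066):
  F=plane(w,323.5,195,z);N=plane(w,321,243,z);a=F-N;print(F,N,(F+N)/2,np.linalg.norm(a),np.arctan2(a[1],a[0]))
for k in (0,1):
  print(tri((t,*[(162,255.3),(153.3,286)][k]),(w,*[(323.5,195),(321,243)][k]),(s,*[(278.5,151.7),(253,151.7)][k])))
T=plane(w,287,108,.018);P=plane(w,326,121,.018);d=T-P;print(T,P,d@[.967,-.254,0],d@[.254,.967,0])
print('tcp',robot.sense()['tcp_pos'])
"
```

```text
[0.5212 0.214  0.06  ] [0.4768 0.2262 0.06  ] [0.499  0.2201 0.06  ] 0.04604927992948496 -0.2692358197818407
[0.5223 0.2137 0.066 ] [0.4788 0.2257 0.066 ] [0.5006 0.2197 0.066 ] 0.045166134403429224 -0.2692358197818408
[0.5237 0.2136 0.0626]
[0.4786 0.2252 0.0624]
[0.6021 0.2314 0.018 ] [0.5826 0.1977 0.018 ] 0.010280576489185572 0.03750518324015273
tcp [0.504  0.2241 0.2007]
```

The wrist view confirms the knob centre at about (0.501, 0.219), a bar angle of about -0.25 and a pointer shift of about +36 mm (0.8 rad anticlockwise). Next I descend and grip.

>>> {"api": "send_rows", "payload": {
  "plan": [
    [-0.2, 0.5, 0, 0, 0, 0.03, 1],
    [0, 0, 2.0, 0, 0, 0, 1],
    [0, 0, 2.0, 0, 0, 0, 1],
    [0, 0, 2.0, 0, 0, 0, 1],
    [0, 0, 2.0, 0, 0, 0, 1],
    [0, 0, 2.0, 0, 0, 0, 1],
    [0, 0, 2.0, 0, 0, 0, 1],
    [0, 0, 2.0, 0, 0, 0, 1],
    [0, 0, 1.8, 0, 0, 0, 1],
    [0, 0, 0, 0, 0, 0, 1]
  ]
}}

```text
clock: 3.53
tcp_pos: [0.4962, 0.2117, 0.0391]
eef_rot: [0.001, 0.992, -0.125, -0.004]
ft_force: [-0.7, 0.8, -1.1]
grip_width: 0.999
grasp_force: 0.0
```

>>> {"api": "send_rows", "payload": {
  "plan": [
    [0, 0, 0, 0, 0, 0, 0],
    [0, 0, 0, 0, 0, 0, -0.4],
    [0, 0, 0, 0, 0, 0, -0.7],
    [0, 0, 0, 0, 0, 0, -1],
    [0, 0, 0, 0, 0, 0, -1],
    [0, 0, 0, 0, 0, 0, -1],
    [0, 0, 0, 0, 0, 0, -1],
    [0, 0, 0, 0, 0, 0, -1],
    [0, 0, 0, 0, 0, 0, -1],
    [0, 0, 0, 0, 0, 0, -1]
  ]
}}

```text
clock: 4.37
tcp_pos: [0.4998, 0.2134, 0.043]
eef_rot: [0.0, 0.992, -0.124, -0.0]
ft_force: [0.1, 0.7, -0.4]
grip_width: -0.004
grasp_force: 0.0
```

The hand shut fully and felt nothing, so I'll look.

```bash
python3 -c "
from h import *
a=grab('top','t2')['color'];b=grab('side','s2')['color']; w=grab('wrist','w2')['color']
r=lambda x,f:cv2.resize(x[:,:,::-1],None,fx=f,fy=f,interpolation=2)
im=np.zeros((600,800,3),np.uint8)
x=r(a[170:320,70:270],2);im[:300,:400]=x
x=r(b[100:250,210:360],2);im[:300,400:700]=x
x=r(w[:,:],.625);im[300:,:400]=x
cv2.imwrite('pics/m2.png',im); s=robot.sense();print(s['tcp_pos'],s['grip_width'],s['grasp_force'])"
```

```text
[0.49982325 0.21341918 0.042919  ] 0.001983476847027332 0.0
```

View pics/m2.png

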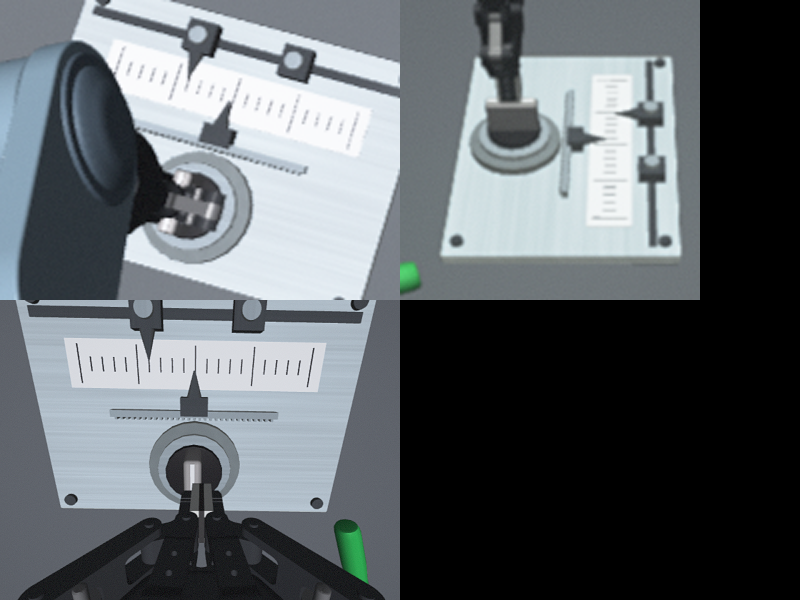

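The fingers sit close round the bar, but contact is unclear: the wrist tile has the bar at (192,475) and the fingers meeting near (203,490). I'll enlarge it.

```bash
python3 -c "
from h import *
np.set_printoptions(precision=4,suppress=True)
r=lambda x,f:cv2.resize(x[:,:,::-1],None,fx=f,fy=f,interpolation=2)
im=np.zeros((600,800,3),np.uint8)
im[:,:400]=r(ld('w2')['color'][220:370,270:370],4)
im[:,400:]=r(ld('t2')['color'][230:305,140:190],8)
cv2.imwrite('pics/m3.png',im)
w=ld('w2');s=ld('s2');t=ld('t2')
for p in([.501,.2194,.066],[.4998,.2134,.043],[.524,.2136,.066]):print(proj(w,np.array(p)),proj(t,np.array(p)))
"
```

```text
[308.7447 302.5731] [156.7117 270.2922]
[321.5423 281.2743] [166.1701 272.5226]
[307.9823 256.4245] [161.5611 254.7829]
```

View pics/m3.png

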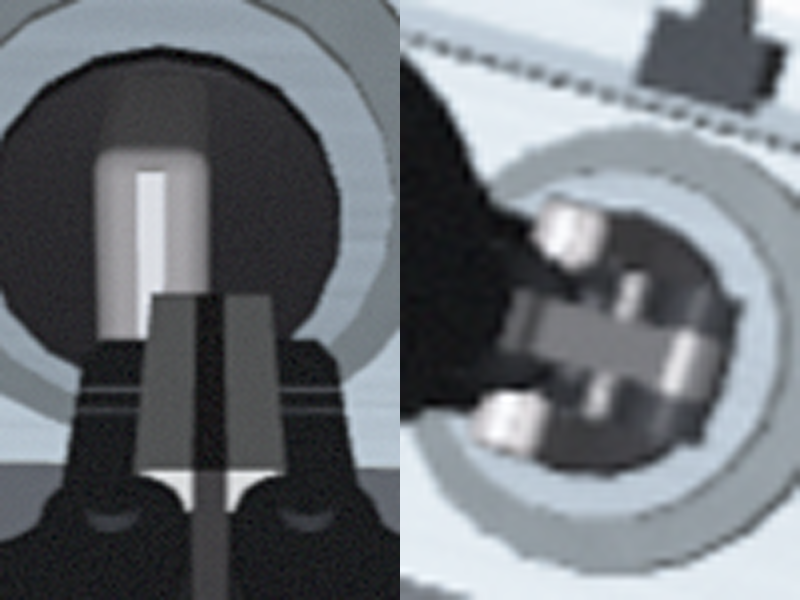

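The bar hasn't turned, and its whole front face is visible in the side tile. So the fingers seem to have shut above the bar, off to the -y side. I'll measure where the finger tips really are.

```bash
python3 -c "
from h import *
np.set_printoptions(precision=4,suppress=True)
w=ld('w2');s=ld('s2');t=ld('t2');q=robot.sense();print(q['qpos'],q['ft_force'])
p=tri((w,322.5,293.7),(s,267.5,149));print(p,proj(w,p),proj(s,p))
R=np.array(w['extrinsics'])[:3,:3];print('cam',ray(w,0,0)[0])
c=np.array([.4998,.2134,0]);x=np.array([.969,-.247,0])
for z in (.043,.055,.065,.075,.085,.095):
  b=c+[0,0,z];print(z,proj(w,b+.011*x),proj(w,b-.011*x),'side',proj(s,b+.011*x),proj(s,b-.011*x),proj(s,b))
r=lambda x,f:cv2.resize(x[:,:,::-1],None,fx=f,fy=f,interpolation=2)
cv2.imwrite('pics/s3.png',r(s['color'][100:180,230:310],7))
"
```

```text
[ 0.1949  0.2021  1.9267 -0.      1.0129  2.0148] [-0.4152  0.0145 -0.1565]
[0.5064 0.2115 0.0727] [322.0142 295.72  ] [267.9515 149.2524]
cam [0.5788 0.193  0.2152]
0.043 [321.5336 262.4383] [321.5506 299.4218] side [271.522  161.7939] [259.8437 161.9287] [265.6829 161.8613]
0.055 [321.5079 271.5848] [321.527  310.5312] side [270.9974 156.765 ] [259.201  156.9011] [265.0992 156.8331]
0.065 [321.4837 280.1705] [321.5049 320.9114] side [270.5521 152.4959] [258.6554 152.6331] [264.6038 152.5645]
0.075 [321.4566 289.8032] [321.4802 332.5026] side [270.0992 148.1536] [258.1004 148.2919] [264.0999 148.2227]
0.085 [321.426  300.6867] [321.4525 345.5297] side [269.6385 143.7361] [257.5359 143.8756] [263.5872 143.8059]
0.095 [321.3912 313.0818] [321.4211 360.277 ] side [269.1697 139.2416] [256.9615 139.3822] [263.0656 139.3119]
```

View pics/s3.png

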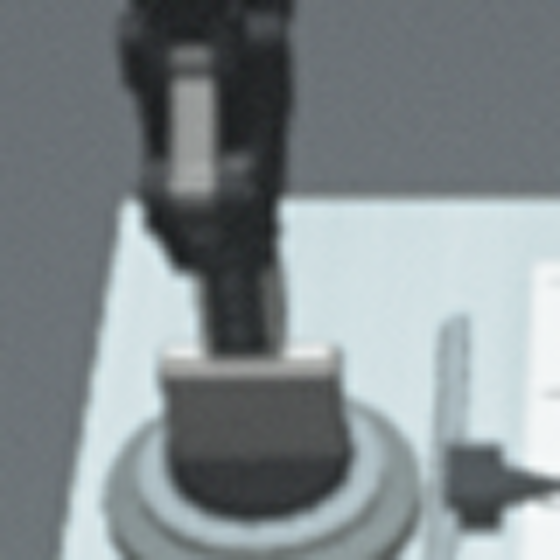

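The tips project at z of about 0.072 in both views, about 30 mm above the reported TCP height. They shut just over the bar, and 6 mm off in y because my correction used a reading taken before the arm had settled. I'll open, shift -0.6 cm in tool y, descend 3 cm and look before closing.

>>> {"api": "send_rows", "payload": {
  "plan": [
    [0, 0, 0, 0, 0, 0, 1],
    [0, 0, 0, 0, 0, 0, 1],
    [0, 0, 0, 0, 0, 0, 1],
    [0, 0, 0, 0, 0, 0, 1],
    [0, -0.6, 0, 0, 0, 0, 1],
    [0, 0, 0, 0, 0, 0, 1],
    [0, 0, 0, 0, 0, 0, 1],
    [0, 0, 1.0, 0, 0, 0, 1],
    [0, 0, 1.0, 0, 0, 0, 1],
    [0, 0, 0, 0, 0, 0, 1]
  ]
}}

```text
clock: 5.35
tcp_pos: [0.4991, 0.2187, 0.0201]
eef_rot: [0.001, 0.992, -0.124, -0.002]
ft_force: [-0.5, -0.8, -0.9]
grip_width: 0.999
grasp_force: 0.0
```

>>> {"api": "send_rows", "payload": {
  "plan": [
    [0, 0, 0, 0, 0, 0, 0.2],
    [0, 0, 0, 0, 0, 0, 0.2],
    [0, 0, 0, 0, 0, 0, -0.2],
    [0, 0, 0, 0, 0, 0, -0.2],
    [0, 0, 0, 0, 0, 0, -0.2],
    [0, 0, 0, 0, 0, 0, -0.2],
    [0, 0, 0, 0, 0, 0, -0.2],
    [0, 0, 0, 0, 0, 0, -0.2],
    [0, 0, 0, 0, 0, 0, -0.2],
    [0, 0, 0, 0, 0, 0, -0.2]
  ]
}}

```text
clock: 6.18
tcp_pos: [0.5013, 0.2192, 0.023]
eef_rot: [-0.0, 0.992, -0.124, 0.0]
ft_force: [-0.9, 0.0, -0.0]
grip_width: 0.399
grasp_force: 0.0
```

```bash
python3 -c "
from h import *
s=grab('side','s4');w=grab('wrist','w4');q=robot.sense();print(q['tcp_pos'],q['ft_force'],q['grip_width'])
r=lambda x,f:cv2.resize(x[:,:,::-1],None,fx=f,fy=f,interpolation=2)
im=np.zeros((480,800,3),np.uint8)
im[:,:400]=r(s['color'][90:186,225:305],5);im[:,400:]=r(w['color'][220:412,240:400],2.5)
cv2.imwrite('pics/m4.png',im)
for dz in (0,.03):
  for y in(-.02,.02): print(dz,y,proj(s,q['tcp_pos']+[0,y,dz]),proj(w,q['tcp_pos']+[0,y,dz]))
"
```

```text
[0.50135867 0.21922183 0.02298928] [-0.0416377  -0.37608866 -0.21712181] 0.40061981358293464
0 -0.02 [268.83450205 174.61755973] [357.58326991 272.78042541]
0 0.02 [264.94548931 161.4995638 ] [286.01458642 289.38882505]
0.03 -0.02 [267.44391148 162.26960502] [363.94204182 299.64640046]
0.03 0.02 [263.49726766 149.17073615] [279.72682239 318.63840534]
```

View pics/m4.png

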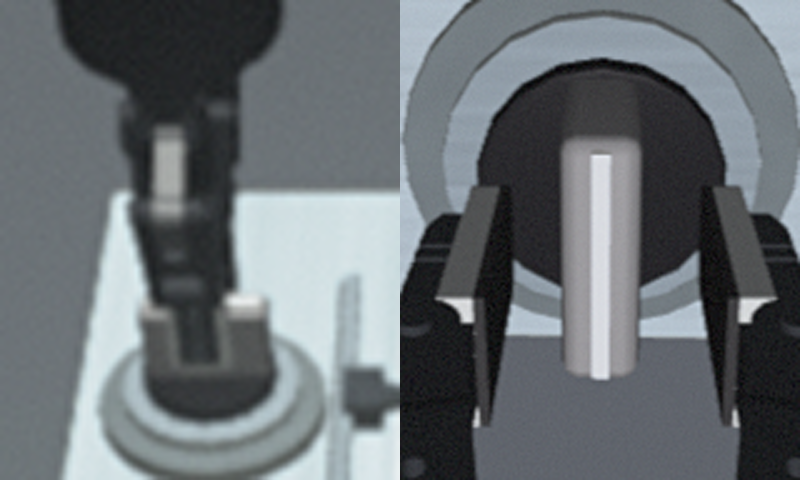

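The fingers straddle the bar, centred, with the near tip at side pixel (264,162). That fits a tip z of about 0.053, so I'll go 1 cm lower and close.

>>> {"api": "send_rows", "payload": {
  "plan": [
    [0, 0, 0.5, 0, 0, 0, -0.2],
    [0, 0, 0.5, 0, 0, 0, -0.2],
    [0, 0, 0, 0, 0, 0, -0.2],
    [0, 0, 0, 0, 0, 0, -0.4],
    [0, 0, 0, 0, 0, 0, -0.6],
    [0, 0, 0, 0, 0, 0, -1],
    [0, 0, 0, 0, 0, 0, -1],
    [0, 0, 0, 0, 0, 0, -1],
    [0, 0, 0, 0, 0, 0, -1],
    [0, 0, 0, 0, 0, 0, -1]
  ]
}}

```text
clock: 7.12
tcp_pos: [0.5015, 0.22, 0.0132]
eef_rot: [-0.001, 0.992, -0.124, 0.0]
ft_force: [-0.4, 5.4, -1.2]
grip_width: 0.15
grasp_force: 59.6
```

Gripped: the opening of 0.15 is about 13 mm, and the grip force is 60 N. Now I turn the first 0.6 rad anticlockwise from above, which is negative about tool z.

>>> {"api": "send_rows", "payload": {
  "plan": [
    [0, 0, 0, 0, 0, -0.07, -1],
    [0, 0, 0, 0, 0, -0.07, -1],
    [0, 0, 0, 0, 0, -0.07, -1],
    [0, 0, 0, 0, 0, -0.07, -1],
    [0, 0, 0, 0, 0, -0.08, -1],
    [0, 0, 0, 0, 0, -0.08, -1],
    [0, 0, 0, 0, 0, -0.08, -1],
    [0, 0, 0, 0, 0, -0.08, -1],
    [0, 0, 0, 0, 0, 0, -1],
    [0, 0, 0, 0, 0, 0, -1]
  ]
}}

```text
clock: 7.95
tcp_pos: [0.5016, 0.2204, 0.0131]
eef_rot: [-0.001, 0.985, 0.175, 0.001]
ft_force: [1.0, 7.1, -1.7]
grip_width: 0.151
grasp_force: 59.6
```

```bash
python3 -c "
from h import *
s=grab('side','s5');w=grab('wrist','w5');q=robot.sense();print(q['tcp_pos'],q['ft_force'],q['grip_width'],q['eef_rot'],q['torque'])
r=lambda x,f:cv2.resize(x[:,:,::-1],None,fx=f,fy=f,interpolation=2)
im=np.zeros((600,800,3),np.uint8)
im[:,:420]=r(s['color'][110:210,275:345],6)
im[:285,420:]=r(w['color'],.594)[:285,:380]
cv2.imwrite('pics/m5.png',im)
"
```

```text
[0.50159072 0.22039438 0.01316057] [ 0.65001572  6.34666622 -1.87792577] 0.14796884925607176 [-9.12356217e-04  9.84644699e-01  1.74566455e-01  7.32496109e-04] [ 1.09621624 -0.06160531  0.0935049 ]
```

View pics/m5.png

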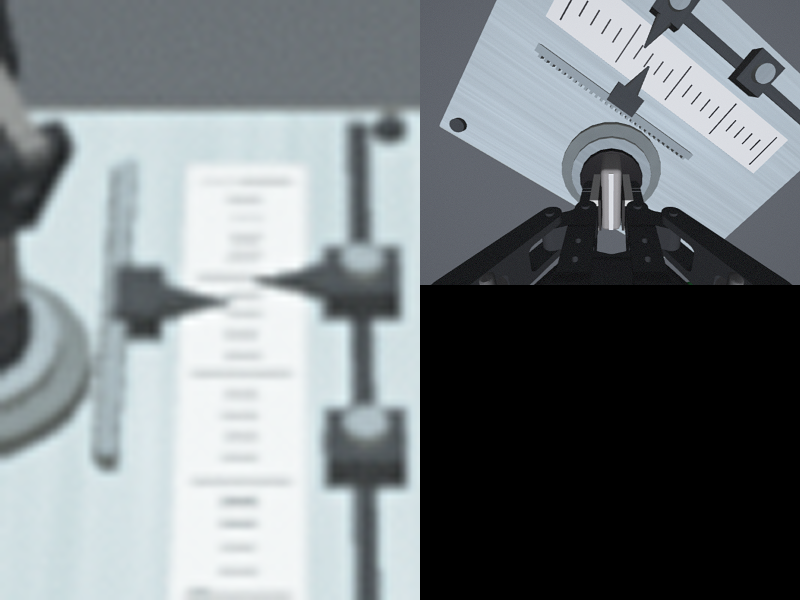

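The pointer has moved. In the side view its tip is at (313.7,160.3) and the tab tip at (317,156.8); in the wrist view they are at (383.8,111) and (378.8,80.8).

```bash
python3 -c "
from h import *
s=ld('s5');w=ld('w5')
for d,T,P in((s,(317,156.8),(313.7,160.3)),(w,(378.8,80.8),(383.8,111))):
  for z in(.018,):
    e=plane(d,*T,z)-plane(d,*P,z);print(e@[.967,-.254,0],e@[.254,.967,0])
"
```

```text
0.006490414943128291 0.010719487780916855
0.00854894431784652 0.009460574606543804
```

About 10 mm remains, or 0.21 rad.

>>> {"api": "send_rows", "payload": {
  "plan": [
    [0, 0, 0, 0, 0, -0.05, -1],
    [0, 0, 0, 0, 0, -0.05, -1],
    [0, 0, 0, 0, 0, -0.05, -1],
    [0, 0, 0, 0, 0, -0.06, -1],
    [0, 0, 0, 0, 0, 0, -1],
    [0, 0, 0, 0, 0, 0, -1],
    [0, 0, 0, 0, 0, 0, 0.3],
    [0, 0, 0, 0, 0, 0, 0.3],
    [0, 0, 0, 0, 0, 0, 0.3],
    [0, 0, 0, 0, 0, 0, 0.3]
  ]
}}

```text
clock: 8.88
tcp_pos: [0.5015, 0.2189, 0.0131]
eef_rot: [0.0, 0.961, 0.277, 0.0]
ft_force: [-0.3, 0.1, 0.5]
grip_width: 0.649
grasp_force: 0.0
```

```bash
python3 -c "
from h import *
s=grab('side','s6');w=grab('wrist','w6');q=robot.sense();print(q['tcp_pos'],q['grip_width'],q['eef_rot'])
def tips(d):
  g=cv2.cvtColor(d['color'],cv2.COLOR_RGB2GRAY)
  # tip seek around expected places: unwarp scale plane z=.018 to metric image, 0.25 mm/px
  o=np.array([.594,.2143,.018]);X=np.array([.967,-.254,0]);Y=np.array([.254,.967,0])
  W=np.array([proj(d,o+X*a+Y*b) for a,b in((-.03,-.05),(.03,-.05),(.03,.05),(-.03,.05))],np.float32)
  H=cv2.getPerspectiveTransform(W,np.array([[0,0],[240,0],[240,400],[0,400]],np.float32))
  return cv2.warpPerspective(g,H,(240,400))
for n in('s5','s6','w6'):
  m=cv2.medianBlur(tips(ld(n)),9)<130
  print(n)
  for c in range(0,240,12):
    r=np.where(m[:,c])[0]
    if len(r): print((c/4-30),[ (round(float(k[0])/4-50,1),round(float(k[-1])/4-50,1)) for k in np.split(r,np.where(np.diff(r)>3)[0]+1)])
"
```

```text
[0.50150798 0.21898605 0.01309589] 0.6521465101748313 [1.34461999e-04 9.60972559e-01 2.76643671e-01 4.55757363e-05]
s5
-30.0 [(-7.5, 28.0)]
-27.0 [(-7.2, 27.5)]
-24.0 [(1.5, 20.2)]
-21.0 [(3.5, 17.2)]
-18.0 [(5.5, 15.5)]
-15.0 [(6.8, 14.2)]
-12.0 [(8.2, 13.2)]
-9.0 [(9.5, 11.5)]
12.0 [(20.5, 22.2)]
15.0 [(18.5, 23.5)]
18.0 [(17.5, 24.5)]
21.0 [(16.0, 25.8)]
24.0 [(14.0, 27.5)]
27.0 [(11.8, 29.8)]
s6
-30.0 [(2.5, 37.2)]
-27.0 [(2.8, 36.8)]
-24.0 [(9.8, 29.8)]
-21.0 [(12.8, 27.0)]
-18.0 [(15.0, 25.2)]
-15.0 [(16.0, 23.8)]
-12.0 [(17.5, 22.8)]
-9.0 [(18.8, 22.5)]
12.0 [(20.8, 22.5)]
15.0 [(18.5, 23.5)]
18.0 [(17.5, 24.5)]
21.0 [(16.0, 25.8)]
24.0 [(14.2, 27.5)]
27.0 [(11.8, 29.5)]
w6
-30.0 [(5.2, 30.5)]
-27.0 [(5.2, 30.5)]
-24.0 [(12.2, 24.2)]
-21.0 [(13.2, 23.2)]
-18.0 [(14.0, 22.2)]
-15.0 [(14.8, 21.5)]
-12.0 [(15.5, 20.8)]
-9.0 [(16.2, 20.0)]
-6.0 [(17.0, 19.0)]
6.0 [(18.2, 20.0)]
9.0 [(17.2, 20.8)]
12.0 [(16.5, 21.5)]
15.0 [(15.8, 22.2)]
18.0 [(14.8, 23.0)]
21.0 [(14.0, 24.0)]
24.0 [(-50.0, -46.5), (8.8, 27.0), (28.2, 28.2)]
27.0 [(-50.0, -46.2), (6.5, 31.2), (47.8, 49.8)]
```

After release, the pointer is within about 1 mm of the tab in both views. I'll retreat upward.

>>> {"api": "send_rows", "payload": {
  "plan": [
    [0, 0, -1, 0, 0, 0, 0.3],
    [0, 0, -2, 0, 0, 0, 0.3],
    [0, 0, -2, 0, 0, 0, 0.3],
    [0, 0, -2, 0, 0, 0, 0.3],
    [0, 0, -2, 0, 0, 0, 0.3],
    [0, 0, -2, 0, 0, 0, 0.3],
    [0, 0, -1, 0, 0, 0, 0.3],
    [0, 0, 0, 0, 0, 0, 0.3],
    [0, 0, 0, 0, 0, 0, 0.3],
    [0, 0, 0, 0, 0, 0, 0.3]
  ]
}}

```text
clock: 9.82
tcp_pos: [0.5004, 0.219, 0.1317]
eef_rot: [-0.0, 0.961, 0.277, -0.001]
ft_force: [-0.3, 0.8, -0.2]
grip_width: 0.649
grasp_force: 0.0
```

```bash
python3 -c "
from h import *
s=grab('side','s7');q=robot.sense();print(q['tcp_pos'],q['ft_force'],abs(q['dq']).max())
a=ld('s6')['color'][140:185,290:345].astype(int);b=s['color'][140:185,290:345].astype(int);print(abs(a-b).max(),abs(a-b).mean())
if abs(a-b).mean()<6: print(robot.job_done())
"
```

```text
[0.50027183 0.21896425 0.13137967] [0.13510758 0.03898206 0.38618983] 0.004930351593826598
185 4.203905723905724
the job is handed in; nothing more can be done
None
```

I turned the gauge knob about 0.8 rad anticlockwise and let go; after release the pointer tip measured within about 1 mm of the index tab tip in two views, I did not re-measure it after lifting clear, and the job is handed in at about 10 s with no verdict returned.

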